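Draw the cold chisel and hold its edge under the magnifier

ROBOT

A 6-joint arm with a two-finger parallel gripper is mounted at the origin on the work surface. World frame = base frame: x ahead of the robot, y to its left, z up, the work surface at z = 0. Lengths are in m, angles in degrees, forces in N, time in s.
With the tool pointing down it reaches from about 0.3 to 0.75 m from the base axis. Payload 8.5 kg.
Tool frame: the origin (TCP) lies at the very end of the fingers, on their centre line; the grasp point (between the pads) lies 19 mm behind it (env.tcp_to_grasp is the distance from the TCP to the grasp point, in m); z points along the fingers, y is the line along which they close (so a half turn about z gives the same grasp; the last joint's range is limited). The gripper opens to 85 mm and grips with 20 to 120 N. Pads are 22 mm wide; open, the fingers measure 114 mm over their backs; the gripper's body (76 mm by 85 mm) begins 54 mm behind the grasp point. The pads swing forward as they close: fully open they stand 13 mm farther back than shut.
Start: joints at [-86.419, 21.807, 74.336, -0, 83.858, -12.336], TCP at [0.151, -0.529, 0.231] pointing down, gripper open.
Joint ranges: [-178.18, 178.18], [-50.72, 133.34], [12.68, 142.11], [-81.47, 261.47], [9.98, 163.14], [-165.26, 165.26]. Speed limits (degrees/s): [136.94, 136.94, 180, 180, 180, 180].

INTERFACE

Orientations are given as a 3x3 rotation matrix whose columns are the frame's x, y, z axes.
In Python, from rig import status, get_image, env gives the robot as it stands.
- The arm moves only by the shell command python3 -m handwheel 'ROWS' [FORCE]. ROWS is text: rows parted by semicolons, each of 7 numbers parted by spaces: the shift along the world's x, y, z in cm, then the turn, a rotation vector about the world's x, y, z in degrees, then the opening, from 0 (shut) to 1 (fully open). In form: dx dy dz wx wy wz gripper; .... A call has 1 to 8 rows; each row is the pose to reach, as a shift and turn from the pose commanded when the call began; what a row does not reach only later rows make up. A row lasts 1/12 s, in which the tool goes at most 41.7 mm and 7.16 degrees, less where a joint would pass 70% of its speed; a pose out of reach is approached as far as the arm can. A call with a gripper value outside its range is refused whole. The fingers move at their own pace and stop on an object; FORCE is the grip in N (left out, the last holds). Time passes only in rows, so rows that repeat a pose let the fingers close. It gives the time, the measured TCP pose, the force, the opening and the grip force at its end, in the units of the state.
- status.observe(): the state, without advancing time (a new reading comes with each control period).
- get_image(name): name is "side" or "top"; returns a dict with "color" (400x640x3 uint8, red, green, blue), "vertical_fov" (degrees; the focal length in pixels is half the picture's height over the tangent of half this angle, whatever the lens; pixels are square), "cx", "cy" (the principal point, pixels), "xyz" and "orientation" of the camera in the world. Camera axes: x right, y down, z forward; pixel columns grow to the right and rows downward; lengths in m; the calibration is good to about 2 mm. A picture is of the moment at which its call begins. There is no depth.
- env.close_job(): hands the job in; it is judged then, once.
The state is a dict: "time_s": time; "q": joint angles; "qvel": joint speeds; "joint_efforts": joint torques, N m; "position": TCP position; "tool_rot": TCP orientation; "ft_force": force on the tool from outside, world axes, zero at the start; "wrist_torque": the same for the moment, N m; "grip_width": finger opening in m; "gripper_force": force on a finger pad.
Only numpy, scipy, OpenCV 4.12 (cv2) and the standard library are available. Lean on these libraries where they do the work, as an engineer would, in place of code of your own. Each camera call takes 0.05 s, during which the arm holds its last target. There are 200 camera calls.

TASK

Draw the flat cold chisel (the bare eight-sided steel bar) out of the slanting tool stand, turn it level with a broad side of its blade facing up, and hold its cutting edge under the middle of the magnifier lens, about 100 mm below the glass, so that the edge can be inspected. Finish there, still holding the chisel in the air and keeping it quite still; do not let go of it or rest it on anything. Do not bump the lamp, and leave the other tools in the stand and everything else on the bench where it is.

Things in the scene. Friction and masses are not known exactly. Their poses are not given: they have to be found in the camera images.
- chisel_centre (a point): Centre of the flat cold chisel, a bare steel bar 180 mm long, 0.27 kg, eight-sided shank 16 mm across flats, tapering over its last 62 mm to an edge 20 mm wide. On its axis, 90 mm from edge and head. z: from edge to head; y: along the cutting edge; x: out of a broad side (both alike). At the start it stands edge down, 105 mm deep in a hole of the stand; 75 mm of shank and bevelled head show.
- chisel_edge (a point): Middle of the chisel's cutting edge, on its axis; same axes as chisel_centre. No other tool in the stand is eight-sided or shows bare steel as thick: the punch is round, thinner and stands lower, the two others have wooden handles.
- stand: Fixed wooden tool stand, 140 x 326 mm, 156 mm high. Origin: middle of its underside; z up, y along the row of holes, -x to its front, roughly towards the robot. Four round holes 24 mm wide, 105 mm deep: mouths at x = -39, z = 129 and y = -112.5, -37.5, 37.5, 112.5 mm. Going up they lean 40 deg from vertical to the front (-x). Tools stand loosely in them, against the lower wall, in varying order.
- lens (a point): Centre of the round glass (109 mm wide, 6 mm thick, level, 310 mm above the bench) of the magnifier lamp; z up. It sits in a white ring 140 mm wide over all and 32 mm high (294 to 326 mm above the bench). Under it, on the bench, stands the copper bowl (36 mm high).
- lamp: The magnifier lamp, fixed in place. Origin on the bench straight below the lens; x points to its heavy round base (140 mm wide, 22 mm high, centre at x = 215 mm). A gooseneck rises from the base to 412 mm and comes down to the +x side of the ring.
- punch: Round dark steel punch, 13 mm thick, 150 mm long, in a hole of the stand; origin at its lower tip, z along it to the head. Stays in the stand.
- file: File with a wooden handle 23 mm thick, 214 mm over all, in a hole of the stand; origin at its lower end, z along it to the handle. Stays in the stand.
- scraper: Scraper with a dark knob-shaped wooden handle 25 mm thick, 172 mm over all, in a hole of the stand; origin at its lower end, z along it to the handle. Stays in the stand.
- hammer: Hammer 290 mm long lying on the bench, a bystander; x along its handle towards the head.
- copper_bowl: Small copper bowl, 104 mm wide, 36 mm high, standing on the bench, a bystander; origin at the centre of its underside.
- try_square: Steel try square lying flat, stock 100 mm, blade 130 mm, a bystander; origin under the middle of its stock.
- flux_jar: Amber glass jar, 68 mm wide, 70 mm high, standing on the bench, a bystander; origin at the centre of its underside.

How it is judged:
By the outcome, as a careful person would: the job done as asked, in the order asked, and still so for the second after the job is handed in, while the arm keeps its last pose, push and grip.
It also fails if it takes over 43 s, if anything falls off the work surface, if the arm or the gripper's body presses on something with over 40 N, if the wrist force passes 120 N, or if a joint passes its speed limit or range.

## Working session

There is one attempt and no reset: what is moved stays moved. The work goes in short steps, Python scripts to look and compute and a shell command to move; the robot and the scene stay as the last step left them, time stands still between calls to the robot, and variables do not carry over. Pictures are saved under pics/ and viewed, at most 10 in all, crops included, and the job is handed in when it is done.

```bash
ls; mkdir -p pics; python3 - <<'E'
from rig import status,get_image,env
import cv2,numpy as np
for n in("side","top"):
    d=get_image(n); cv2.imwrite(f"pics/{n}0.png",d["color"][...,::-1])
    print(n,d["vertical_fov"],d["cx"],d["cy"],np.round(d["xyz"],4).tolist(),np.round(d["orientation"],4).tolist())
s=status.observe(); print(s["time_s"],s["position"],np.round(s["tool_rot"],3).tolist(),s["grip_width"],env.tcp_to_grasp)
E
```

```text
pics
side 54.338963889396936 325.21372850731996 194.5176187983268 [0.3744, -1.0589, 0.9546] [[0.9834, -0.1145, 0.1411], [-0.1814, -0.5749, 0.7979], [-0.0102, -0.8102, -0.5861]]
top 42.90540795795551 326.8265794232727 199.12116202362694 [0.3965, 0.0222, 1.7368] [[-0.0101, -0.996, 0.0893], [-0.9999, 0.0099, -0.0029], [0.002, -0.0893, -0.996]]
0.1 [ 0.15078518 -0.52865677  0.23078811] [[0.962, 0.274, -0.0], [0.274, -0.962, 0.001], [0.0, -0.001, -1.0]] 0.0856940939356911 0.0187
```

View pics/side0.png

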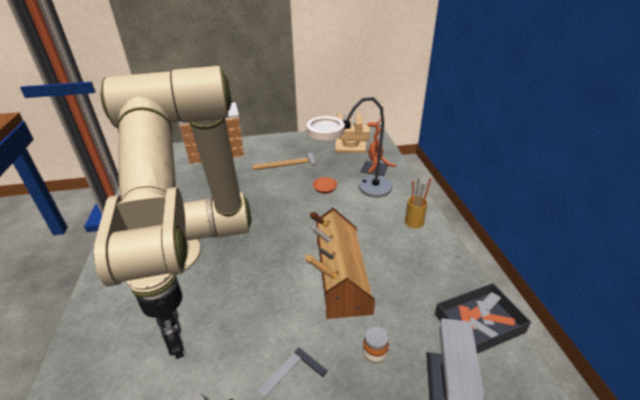

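View pics/top0.png

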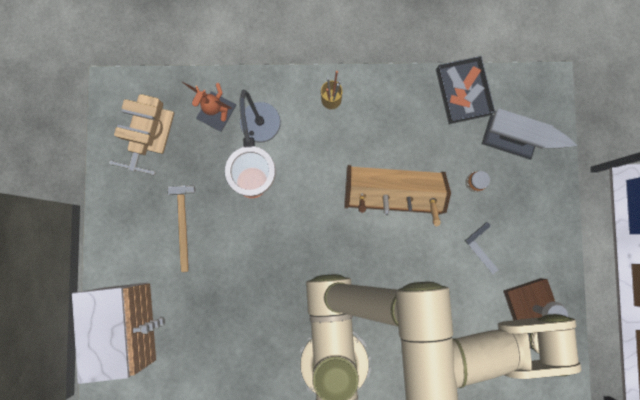

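The top view shows the stand at cols 345-450, rows 165-213, with the scraper (362), a thick grey bar (387), the punch (410) and the file (436). The lens ring is at (250,171). I'll enlarge both views.

```bash
python3 - <<'E'
import cv2,numpy as np
a=cv2.imread("pics/top0.png");b=cv2.imread("pics/side0.png")
c=cv2.resize(a[155:230,335:460],None,fx=6,fy=6,interpolation=cv2.INTER_CUBIC)
cv2.imwrite("pics/c1.png",c)
d=cv2.resize(b[200:325,295:385],None,fx=4.8,fy=4.8,interpolation=cv2.INTER_CUBIC)
e=cv2.resize(a[130:200,200:290],None,fx=4,fy=4,interpolation=cv2.INTER_CUBIC)
w=np.zeros((600,800,3),np.uint8); w[:d.shape[0],:d.shape[1]]=d; w[:280,432:792]=e
f=cv2.resize(b[90:210,290:380],None,fx=2.6,fy=2.6,interpolation=cv2.INTER_CUBIC)
w[285:285+f.shape[0],440:440+f.shape[1]]=f
cv2.imwrite("pics/c2.png",w)
E
```

```text
(no output)
```

View pics/c1.png

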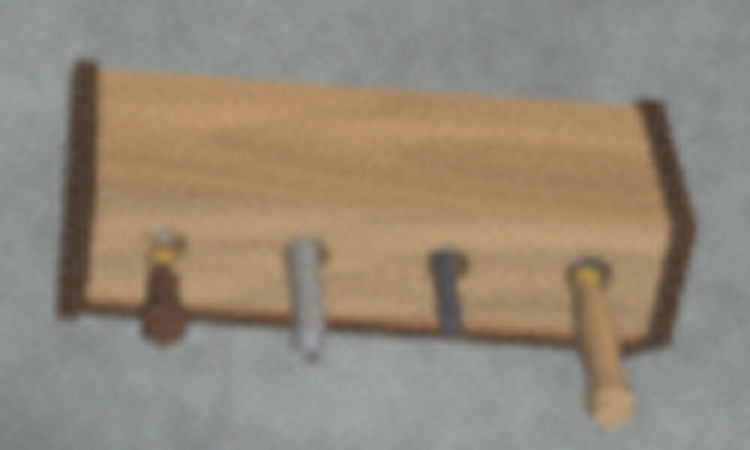

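View pics/c2.png

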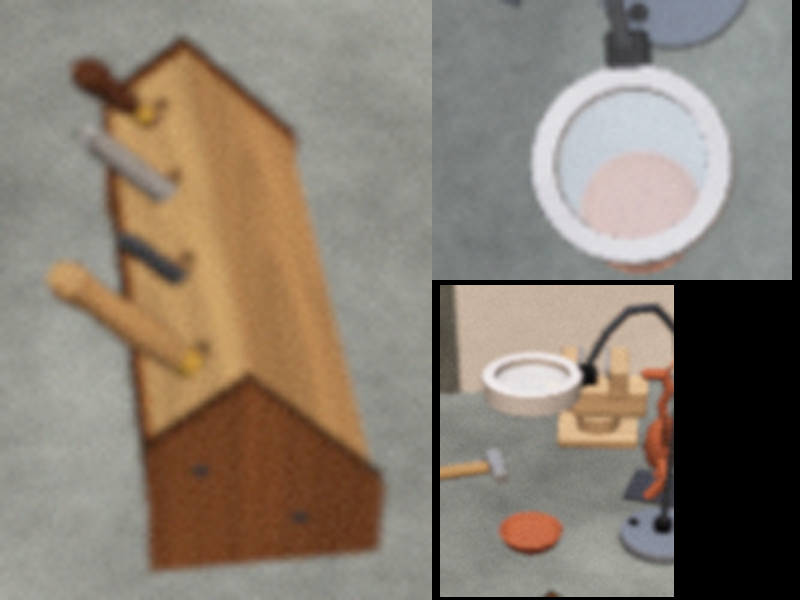

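The crops show the hole mouths (top crop) at (167,243), (312,250), (450,263) and (589,272). The chisel head is at (312,352) in the top crop and (90,133) in the side crop. The ring centre in the top view is about (250,171). Next I'll fit the stand, chisel and lens.

```bash
cat >h.py <<'E'
import numpy as np
from rig import status,get_image,env
_c={}
def cam(n):
    if n not in _c: _c[n]=get_image(n)
    return _c[n]
def proj(n,P):
    d=cam(n); f=200/np.tan(np.radians(d["vertical_fov"]/2))
    p=(np.atleast_2d(P)-d["xyz"])@np.array(d["orientation"])
    return np.c_[d["cx"]+f*p[:,0]/p[:,2], d["cy"]+f*p[:,1]/p[:,2]]
def ray(n,uv):
    d=cam(n); f=200/np.tan(np.radians(d["vertical_fov"]/2))
    r=np.array(d["orientation"])@[(uv[0]-d["cx"])/f,(uv[1]-d["cy"])/f,1]
    return np.array(d["xyz"]),r/np.linalg.norm(r)
def atz(n,uv,z):
    o,r=ray(n,uv); return o+r*(z-o[2])/r[2]
def tri(a,b):
    A=0;B=0
    for n,uv in((("top"),a),("side",b)):
        o,r=ray(n,uv);M=np.eye(3)-np.outer(r,r);A=A+M;B=B+M@o
    return np.linalg.solve(A,B)
E
python3 - <<'E'
from h import *
from scipy.optimize import least_squares
T=lambda x,y:((x+.5)/6-.5+335,(y+.5)/6-.5+155)
S=lambda x,y:((x+.5)/4.8-.5+295,(y+.5)/4.8-.5+200)
ht=np.array([T(167,243),T(312,250),T(450,263),T(589,272)])
hl=np.array([[-.039,y,.129] for y in(.1125,.0375,-.0375,-.1125)])
sc=np.array([S(152,570),S(378,548)]); sl=np.array([[-.07,-.163,0],[.07,-.163,0]])
def W(p,L):
    c,s=np.cos(p[2]),np.sin(p[2]);return L@np.array([[c,s,0],[-s,c,0],[0,0,1]])+[p[0],p[1],0]
r=least_squares(lambda p:np.r_[(proj("top",W(p,hl))-ht).ravel(),(proj("side",W(p,sl))-sc).ravel()],[.48,-.2,0])
p=r.x;print("stand",p[:2],np.degrees(p[2]),np.round(r.fun,1))
m=W(p,hl);print("mouths",m)
hd=tri(T(312,350),S(88,132));print("head tri",hd)
a=W([0,0,p[2]],np.array([[-.643,0,.766]]))[0];print("axis",a,"pred head",m[1]+.075*a)
for nm,t in(("top",T(312,350)),("side",S(88,132))):print(nm,t,proj(nm,m[1]+.075*a),proj(nm,m[1]))
print("lens from top",atz("top",(249.9-.4,171-.4),.326))
print("lens side", proj("side",atz("top",(249.5,170.6),.326)), "seen ~",((532-440)/2.6+290,(374-285)/2.6+90))
print("base",atz("top",(263,121),.022))
E
```

```text
stand [ 0.58161467 -0.20980235] -5.318316300547498 [-0.5 -0.3 -1.1  0.5 -0.5  0.3 -0.1  0.7  0.4  0.6  1.   1.3]
mouths [[ 0.55321006 -0.09417178  0.129     ]
 [ 0.54625839 -0.16884891  0.129     ]
 [ 0.53930672 -0.24352605  0.129     ]
 [ 0.53235506 -0.31820318  0.129     ]]
head tri [ 0.49254043 -0.16492947  0.18129969]
axis [-0.64023196  0.05959896  0.766     ] pred head [ 0.49824099 -0.16437899  0.18645   ]
top (386.5833333333333, 212.91666666666666) [[386.58251624 210.66431041]] [[385.52529062 196.75839406]]
side (312.9375, 227.10416666666666) [[314.43291293 225.49511143]] [[330.30891899 238.50969028]]
lens from top [0.60512826 0.23348446 0.326     ]
lens side [[324.8916311  123.74601881]] seen ~ (325.38461538461536, 124.23076923076923)
base [0.82127245 0.23332491 0.022     ]
```

```bash
cat >>h.py <<'E'
from scipy.spatial.transform import Rotation as Ro
def go(pos,R):
    s=status.observe()
    print("shift cm",np.round((np.array(pos)-s["position"])*100,2),"rotvec",np.round(Ro.from_matrix(R@np.array(s["tool_rot"]).T).as_rotvec(degrees=True),2))
A=np.array([-.6402,.0596,.766]);H=np.array([.494,-.1645,.183])
E
python3 - <<'E'
from h import *
h=np.array([.9957,-.0927,0]);t=np.radians(20)
z=np.sin(t)*h-np.cos(t)*np.array([0,0,1]);y=-np.array([.0927,.9957,0]);R=np.c_[np.cross(y,z),y,z]
P=H-.035*A; tcp=P+.019*z; print(tcp,R)
go(tcp-.13*z,R); go(tcp,R)
E
```

```text
[ 0.52287744 -0.1671884   0.13833584] [[ 0.93565194 -0.0927      0.34054946]
 [-0.08710951 -0.9957     -0.03170527]
 [ 0.34202417 -0.         -0.93969262]]
shift cm [32.78 36.57  2.95] rotvec [  1.81 -20.02 -21.03]
shift cm [37.21 36.16 -9.26] rotvec [  1.81 -20.02 -21.03]
```

```bash
python3 -m handwheel '3 2 3.5 0 0 -4 0.55;6 5 6 0 -2 -8 0.55;9 8 8 0 -4 -11 0.55;12 11 9 0 -6 -14 0.55;15 14 9 1 -10 -17 0.55;18 17 9 1 -14 -19 0.55;21 20 9 1.5 -17 -21 0.55;24 23.5 9 1.8 -20 -21 0.55' 40
```

```text
time_s: 0.87
position: [0.3728, -0.3134, 0.3215]
tool_rot: [[0.935, -0.095, 0.343], [-0.089, -0.995, -0.033], [0.344, 0.0, -0.939]]
ft_force: [0.6, -0.6, -0.1]
grip_width: 0.0465
gripper_force: 0.0
```

```bash
python3 -m handwheel '2.5 4 -1 0 0 0 0.55;5 8 -3 0 0 0 0.55;7.5 11.5 -5 0 0 0 0.55;8.8 13.1 -6 0 0 0 0.55;8.8 13.1 -6 0 0 0 0.55'; python3 - <<'E'
from h import *
import cv2
h=np.array([.9957,-.0927,0]);t=np.radians(20)
z=np.sin(t)*h-np.cos(t)*np.array([0,0,1]);y=-np.array([.0927,.9957,0]);R=np.c_[np.cross(y,z),y,z]
go(H-.035*A+.019*z,R)
b=cam("side")["color"][...,::-1]
cv2.imwrite("pics/pre.png",cv2.resize(b[130:330,200:420],None,fx=3,fy=3,interpolation=cv2.INTER_CUBIC))
s=status.observe();print(s["time_s"],s["q"],s["ft_force"],s["grip_width"])
E
```

```text
time_s: 1.28
position: [0.4608, -0.1783, 0.2583]
tool_rot: [[0.938, -0.087, 0.337], [-0.083, -0.996, -0.026], [0.338, -0.003, -0.941]]
ft_force: [0.2, 0.3, -1.1]
grip_width: 0.0471
gripper_force: 0.0
shift cm [  6.21   1.11 -12.  ] rotvec [-0.2  -0.23 -0.35]
1.3333 [-41.45677662   7.10172391  92.71498228  12.94152924  64.64311166
  49.59568115] [-0.2032408   0.26427175  0.65974974] 0.04668949772477921
```

```bash
python3 -m handwheel '1.5 0.5 -3 0 0 0 0.55;3 0.8 -6 0 0 0 0.55;4.2 1.1 -8.5 0 0 0 0.55;4.2 1.1 -8.5 0 0 0 0.55'; python3 - <<'E'
from h import *
import cv2
z=np.array(status.observe()["tool_rot"])[:,2]
go(H-.035*A+.019*z,np.array(status.observe()["tool_rot"]))
b=cam("side")["color"][...,::-1];a=cam("top")["color"][...,::-1]
w=np.hstack([cv2.resize(b[170:290,280:380],None,fx=4,fy=4,interpolation=cv2.INTER_CUBIC),cv2.resize(a[130:250,335:435],None,fx=4,fy=4,interpolation=cv2.INTER_CUBIC)])
cv2.imwrite("pics/pre.png",w)
E
```

```text
time_s: 1.67
position: [0.5012, -0.1727, 0.1722]
tool_rot: [[0.938, -0.093, 0.334], [-0.088, -0.996, -0.029], [0.336, -0.003, -0.942]]
ft_force: [-0.7, 0.2, -0.7]
grip_width: 0.0469
gripper_force: 0.0
shift cm [ 2.16  0.56 -3.39] rotvec [0. 0. 0.]
```

View pics/pre.png

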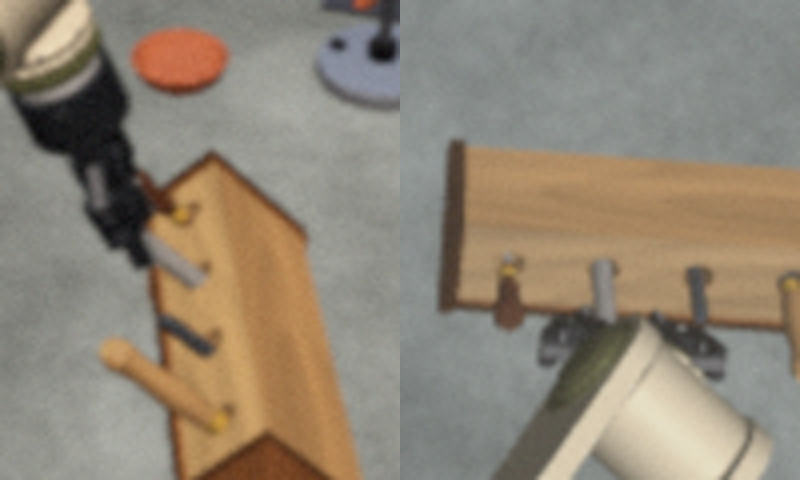

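The pads straddle the line of the chisel (top crop about (606,290)), a few mm to the -y side, and the computed shift takes care of that. I'll advance and close.

```bash
python3 -m handwheel '0.7 0.5 -1.1 0 0 0 0.55;1.4 0.7 -2.3 0 0 0 0.55;2.1 0.7 -3.4 0 0 0 0.55;2.1 0.7 -3.4 0 0 0 0.55;2.1 0.7 -3.4 0 0 0 0.3;2.1 0.7 -3.4 0 0 0 0;2.1 0.7 -3.4 0 0 0 0;2.1 0.7 -3.4 0 0 0 0' 60; python3 -m handwheel '0 0 0 0 0 0 0;0 0 0 0 0 0 0;0 0 0 0 0 0 0;0 0 0 0 0 0 0'
```

```text
time_s: 2.43
position: [0.5228, -0.1661, 0.1438]
tool_rot: [[0.935, -0.093, 0.342], [-0.086, -0.996, -0.033], [0.343, 0.002, -0.939]]
ft_force: [-2.7, 1.7, 7.0]
grip_width: 0.0146
gripper_force: 58.4
time_s: 2.77
position: [0.5228, -0.1661, 0.1438]
tool_rot: [[0.935, -0.092, 0.342], [-0.086, -0.996, -0.033], [0.343, 0.002, -0.939]]
ft_force: [-3.1, 0.8, 6.8]
grip_width: 0.0148
gripper_force: 58.4
```

```bash
python3 -m handwheel '0 0 0 0 0 0 0;-0.64 0.06 0.77 0 0 0 0;-1.28 0.12 1.53 0 0 0 0;-2.24 0.21 2.68 0 0 0 0;-3.2 0.3 3.83 0 0 0 0;-4.16 0.39 4.98 0 0 0 0' 90; python3 -m handwheel '-0.96 0.09 1.15 0 0 0 0;-1.92 0.18 2.3 0 0 0 0;-2.88 0.27 3.45 0 0 0 0;-3.84 0.36 4.6 0 0 0 0;-4.8 0.45 5.75 0 0 0 0;-5.8 0.54 7 0 0 0 0;-6.8 0.6 9 0 0 0 0;-6.8 0.6 9 0 0 0 0'; python3 - <<'E'
from h import *
import cv2
b=cam("side")["color"][...,::-1];a=cam("top")["color"][...,::-1]
w=np.hstack([cv2.resize(b[140:260,270:370],None,fx=4,fy=4,interpolation=cv2.INTER_CUBIC),cv2.resize(a[130:250,335:435],None,fx=4,fy=4,interpolation=cv2.INTER_CUBIC)])
cv2.imwrite("pics/drawn.png",w)
E
```

```text
time_s: 3.27
position: [0.4797, -0.1617, 0.1927]
tool_rot: [[0.936, -0.092, 0.339], [-0.087, -0.996, -0.032], [0.34, 0.001, -0.94]]
ft_force: [-0.0, -1.1, -3.3]
grip_width: 0.0137
gripper_force: 88.7
time_s: 3.93
position: [0.412, -0.1562, 0.2852]
tool_rot: [[0.935, -0.093, 0.343], [-0.086, -0.996, -0.036], [0.345, 0.005, -0.939]]
ft_force: [0.2, -0.4, -2.5]
grip_width: 0.0139
gripper_force: 88.9
```

View pics/drawn.png

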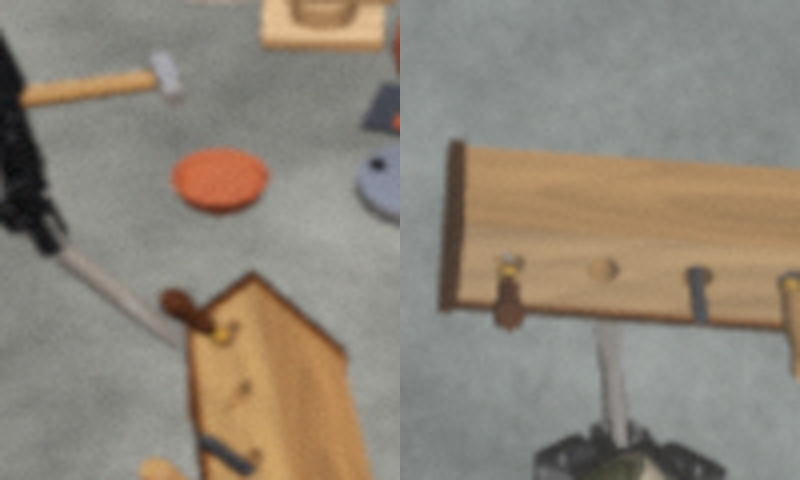

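The chisel is out of the stand. Its tip is at top crop (607,322) and side crop (185,340). It looks wide from the top and narrow from the side, so a broad side faces roughly up. I'll measure its axis in the tool frame.

```bash
python3 - <<'E'
from h import *
s=status.observe();R=np.array(s["tool_rot"]);p=np.array(s["position"]);g=p-.0187*R[:,2]
tip=tri((335+207.5/4-.5,130+322.5/4-.5),(270+185.5/4-.5,140+340/4-.5))
d=tip-g;print("tip",tip,"len",np.linalg.norm(d),"tool frame",R.T@d,"stand-frame axis angle",np.degrees(np.arccos(d@-A/np.linalg.norm(d))))
o,r=ray("top",(386.75,210.5));print("reproj gap",proj("top",tip),proj("side",tip))
# nominal: axis -A at tip
e0=-A; z0=R.T@e0; print("nominal tool-frame dir",z0)
ph=np.radians(20);u=np.array([np.cos(ph),np.sin(ph),0])
for e in (d/np.linalg.norm(d),-A):
    # target: edge dir u, up-side normal (perp to e in tool xz plane) -> +z
    y=R[:,1];n=np.cross(e,y);n/=np.linalg.norm(n)
    n=n if n[2]>0 else -n
    yy=np.cross(n,e);yt=np.cross([0,0,1],u)
    Rot=np.c_[u,yt,[0,0,1]]@np.c_[e,yy,n].T
    Rn=Rot@R; tgt=np.array([.605,.2335,.21]);L=np.linalg.norm(d)
    go(tgt-L*u+.0187*Rn[:,2],Rn);print(np.round(Rn,2).tolist())
E
```

```text
tip [ 0.50128941 -0.16361125  0.18898391] len 0.1461611948114804 tool frame [ 0.05182184 -0.00083874  0.13666341] stand-frame axis angle 0.2647337572324147
reproj gap [[386.40908074 209.61335795]] [[315.36354093 224.56852747]]
nominal tool-frame dir [ 0.34237393 -0.00176596  0.93964949]
shift cm [ 7.13 34.51 -7.76] rotvec [  6.22 -49.35  23.41]
[[0.33, 0.34, 0.88], [0.12, -0.94, 0.31], [0.94, 0.0, -0.35]]
shift cm [ 7.14 34.52 -7.74] rotvec [  6.41 -50.09  23.58]
[[0.32, 0.34, 0.88], [0.12, -0.94, 0.32], [0.94, -0.0, -0.34]]
```

```bash
python3 -m handwheel '-2 0 2 0.5 -4 0 0;-4 0 4 1 -8 0 0;-6 2 4 1.5 -14 2 0;-7 5 3 2 -20 5 0;-7 9 2 3 -26 9 0;-7 12 0 4 -32 13 0;-7 15 -1 5 -38 17 0;-7 18 -2 5.5 -44 20 0'
```

```text
time_s: 4.8
position: [0.3429, 0.0235, 0.2616]
tool_rot: [[0.451, 0.268, 0.852], [0.1, -0.963, 0.25], [0.887, -0.028, -0.461]]
ft_force: [-2.5, 0.8, -4.9]
grip_width: 0.014
gripper_force: 89.3
```

```bash
python3 - <<'E'
from h import *
s=status.observe();R=np.array(s["tool_rot"]);d=np.array([.342,0,.9397])
print(s["time_s"],s["position"],np.round(s["q"],1),np.round(s["ft_force"],1))
ph=np.radians(20);u=np.array([np.cos(ph),np.sin(ph),0])
e=R@d;n=R@np.array([.9397,0,-.342])
Rn=np.c_[u,np.cross([0,0,1],u),[0,0,1]]@np.c_[e,np.cross(n,e),n].T@R
for back in(.15,0):go(np.array([.605,.2335,.21])-(.1455+back)*u+.0187*Rn[:,2],Rn)
E
```

```text
4.8 [0.34294388 0.02346167 0.26156025] [-82.8 -24.1 138.8  61.4  86.3 -24.2] [-2.5  0.8 -4.9]
shift cm [ 0.09 11.5  -5.8 ] rotvec [ 0.75 -7.57  4.34]
shift cm [14.18 16.63 -5.8 ] rotvec [ 0.75 -7.57  4.34]
```

```bash
python3 -m handwheel '1 2 -1 0 -1 0 0;2 4 -2 0 -2 1 0;3 6 -3 0 -3 1.5 0;4 8 -4 0 -4 2 0;5 10 -5 0.3 -5 3 0;6 12 -5.8 0.5 -6 3.5 0;7 13.5 -5.8 0.7 -7 4 0;8.5 14.6 -5.8 0.75 -7.5 4.3 0'; python3 -m handwheel '0 0 0 0 0 0 0;0 0 0 0 0 0 0;0 0 0 0 0 0 0'; python3 - <<'E'
from h import *
import cv2
s=status.observe();R=np.array(s["tool_rot"]);d=np.array([.342,0,.9397])
print(s["time_s"],s["position"],np.round(s["q"],1),np.round(s["ft_force"],1))
ph=np.radians(20);u=np.array([np.cos(ph),np.sin(ph),0])
e=R@d;n=R@np.array([.9397,0,-.342]);print(e,n)
Rn=np.c_[u,np.cross([0,0,1],u),[0,0,1]]@np.c_[e,np.cross(n,e),n].T@R
go(np.array([.605,.2335,.21])-(.1455)*u+.0187*Rn[:,2],Rn)
b=cam("side")["color"][...,::-1];a=cam("top")["color"][...,::-1]
print(proj("side",s["position"]),proj("top",s["position"]))
w=np.hstack([cv2.resize(b[90:210,250:350],None,fx=4,fy=4,interpolation=cv2.INTER_CUBIC),cv2.resize(a[130:250,220:320],None,fx=4,fy=4,interpolation=cv2.INTER_CUBIC)])
cv2.imwrite("pics/lv.png",w)
E
```

```text
time_s: 5.47
position: [0.4148, 0.1383, 0.2241]
tool_rot: [[0.326, 0.338, 0.883], [0.109, -0.941, 0.319], [0.939, -0.008, -0.344]]
ft_force: [-0.3, -1.0, -1.7]
grip_width: 0.0139
gripper_force: 89.1
time_s: 5.72
position: [0.4146, 0.1372, 0.2254]
tool_rot: [[0.324, 0.338, 0.883], [0.109, -0.941, 0.32], [0.94, -0.008, -0.342]]
ft_force: [0.5, 0.1, -2.8]
grip_width: 0.0142
gripper_force: 89.3
5.7167 [0.41464591 0.13717928 0.22541262] [-20.8   5.7 141.7 124.2  47.8 -61.2] [ 0.5  0.1 -2.8]
[ 9.41133447e-01  3.38035391e-01 -1.00740964e-05] [ 0.00268098 -0.00743439  0.99996882]
shift cm [ 7.01  5.26 -2.18] rotvec [-0.43 -0.15  0.24]
[[277.4656203  166.02558824]] [[286.89667354 238.98238987]]
```

View pics/lv.png

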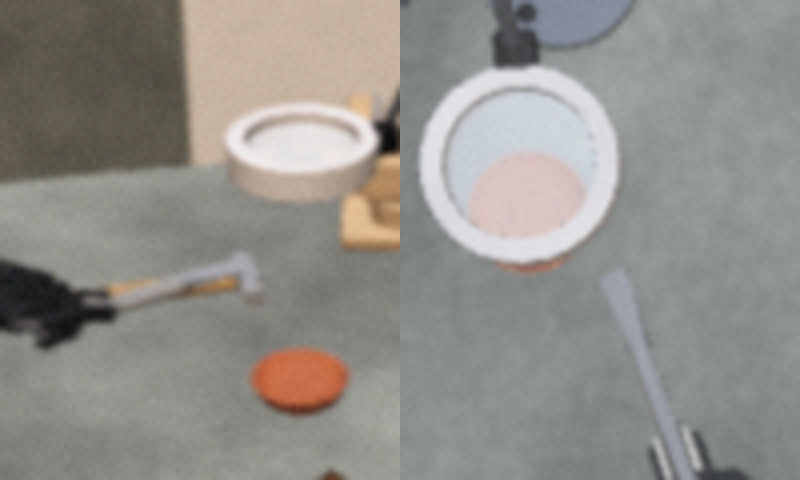

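The level chisel shows its broad side to the top camera, with the edge at top crop (612,272). The side crop shows it thin, below and in front of the ring. Joint 3 is near its limit here, and moving outward eases that.

```bash
python3 -m handwheel '1.5 1 0 0 0 0 0;3 2 0 0 0 0 0;4.5 3.2 0 0 0 0 0;6 4.4 0 0 0 0 0;7 5.2 0 0 0 0 0;7 5.2 0 0 0 0 0;7 5.2 0 0 0 0 0'; cat >chk.py <<'E'
from h import *
s=status.observe();R=np.array(s["tool_rot"]);d=np.array([.342,0,.9397])
print(s["time_s"],s["position"],np.round(s["q"],1),np.round(s["ft_force"],1),np.abs(s["qvel"]).max())
ph=np.radians(20);u=np.array([np.cos(ph),np.sin(ph),0])
e=R@d;n=R@np.array([.9397,0,-.342]);print(e,n)
tip=np.array(s["position"])-.0187*R[:,2]+.1455*e;print("tip",tip,"top",proj("top",tip),"side",proj("side",tip))
Rn=np.c_[u,np.cross([0,0,1],u),[0,0,1]]@np.c_[e,np.cross(n,e),n].T@R
go(np.array([.605,.2335,.21])-(.1455)*u+.0187*Rn[:,2],Rn)
E
python3 chk.py
```

```text
time_s: 6.4
position: [0.485, 0.1882, 0.2264]
tool_rot: [[0.322, 0.336, 0.885], [0.108, -0.942, 0.318], [0.941, -0.007, -0.339]]
ft_force: [-0.5, -0.4, -3.2]
grip_width: 0.0142
gripper_force: 89.2
6.4 [0.48500213 0.1881592  0.22638221] [ -2.5  12.7 129.4 143.3  36.7 -66.6] [-0.5 -0.4 -3.2] 1.789404558892048
[0.9418561  0.33600522 0.00276912] [-3.03692951e-04 -7.38980631e-03  9.99972694e-01]
tip [0.60548959 0.23109629 0.23313168] top [[254.95813509 174.99733231]] side [[325.3581252  146.34948541]]
shift cm [ 0.03  0.18 -2.25] rotvec [-0.43 -0.03  0.4 ]
```

```bash
python3 -m handwheel '0 0.1 -1 0 0 0 0;0 0.2 -2.2 -0.4 0 0.3 0;0 0.2 -2.2 -0.4 0 0.3 0;0 0.2 -2.2 -0.4 0 0.3 0;0 0.2 -2.2 -0.4 0 0.3 0;0 0.2 -2.2 -0.4 0 0.3 0'; python3 chk.py; python3 - <<'E'
from h import *
import cv2
b=cam("side")["color"][...,::-1];a=cam("top")["color"][...,::-1]
w=np.hstack([cv2.resize(b[100:180,280:345],None,fx=6,fy=6,interpolation=cv2.INTER_CUBIC),cv2.resize(a[135:215,222:287],None,fx=6,fy=6,interpolation=cv2.INTER_CUBIC)])
cv2.imwrite("pics/fin.png",w)
E
```

```text
time_s: 7.0
position: [0.485, 0.1909, 0.2048]
tool_rot: [[0.321, 0.342, 0.883], [0.116, -0.94, 0.321], [0.94, -0.0, -0.341]]
ft_force: [-0.5, 0.1, -2.9]
grip_width: 0.0139
gripper_force: 89.1
7.0 [0.48504294 0.19087032 0.20477446] [ -2.1  16.7 131.2 147.6  41.3 -72.3] [-0.5  0.1 -2.9] 0.3087050376178925
[0.9397803  0.34177741 0.00113459] [-8.99297716e-04 -8.46893189e-04  9.99999282e-01]
tip [0.60526103 0.23458768 0.211315  ] top [[254.8027412  176.06956896]] side [[325.19139857 150.92505134]]
shift cm [-0.02 -0.13 -0.11] rotvec [-0.05  0.05 -0.01]
```

View pics/fin.png

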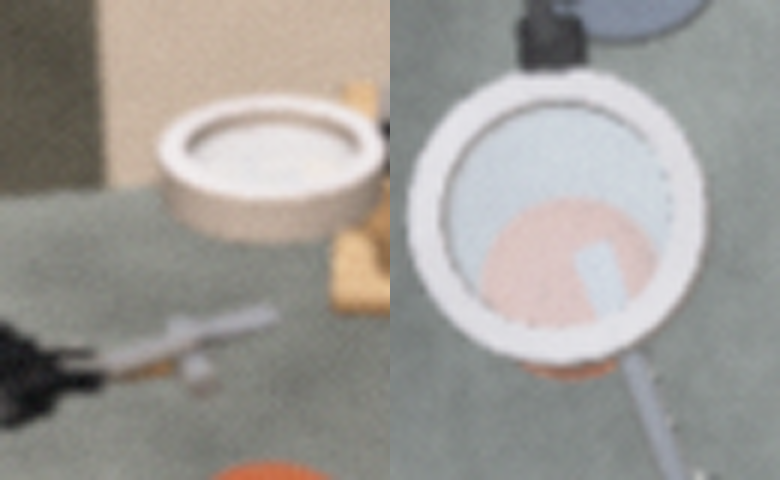

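The edge is under the middle of the lens: top crop (593,248), side crop (273,314), within about 2 mm of the predicted position. I'll make one roll check on an enlarged side view.

```bash
python3 - <<'E'
from h import *
import cv2
ims=np.mean([get_image("side")["color"].astype(float) for _ in range(10)],0)[...,::-1].clip(0,255).astype(np.uint8)
x0,y0,k=300,135,20
w=cv2.resize(ims[y0:y0+30,x0:x0+40],None,fx=k,fy=k,interpolation=cv2.INTER_CUBIC)
cv2.imwrite("pics/roll.png",w)
s=status.observe();R=np.array(s["tool_rot"]);e=R@[.342,0,.9397];n=R@[.9397,0,-.342];y=np.cross(n,e)
tip=np.array(s["position"])-.0187*R[:,2]+.1455*e
for r in(-20,-10,0,10,20):
    v=np.cos(np.radians(r))*y+np.sin(np.radians(r))*n
    q=(proj("side",np.array([tip-.01*v,tip+.01*v]))-[x0,y0]+.5)*k
    print(r,q.round().tolist())
E
```

```text
-20 [[538.0, 337.0], [489.0, 326.0]]
-10 [[539.0, 345.0], [487.0, 318.0]]
0 [[540.0, 354.0], [487.0, 310.0]]
10 [[539.0, 361.0], [487.0, 302.0]]
20 [[538.0, 368.0], [488.0, 295.0]]
```

View pics/roll.png

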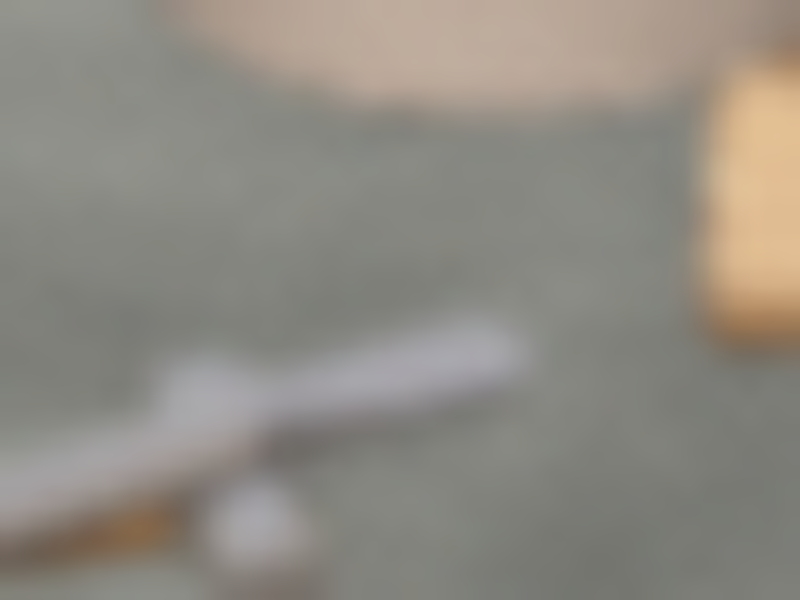

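The edge ends read about (480,312) and (530,365), which matches a roll of roughly 0-5°. The blade is level and centred, so I'll settle and hand in.

```bash
python3 -m handwheel '0 -0.1 -0.1 0 0 0 0;0 -0.1 -0.1 0 0 0 0;0 -0.1 -0.1 0 0 0 0;0 -0.1 -0.1 0 0 0 0;0 -0.1 -0.1 0 0 0 0;0 -0.1 -0.1 0 0 0 0;0 -0.1 -0.1 0 0 0 0;0 -0.1 -0.1 0 0 0 0'; python3 chk.py; python3 -c "
from rig import env
print(env.close_job())"
```

```text
time_s: 8.42
position: [0.485, 0.1902, 0.2031]
tool_rot: [[0.321, 0.342, 0.883], [0.116, -0.94, 0.322], [0.94, -0.001, -0.342]]
ft_force: [0.7, -0.9, -2.7]
grip_width: 0.0141
gripper_force: 89.1
8.4167 [0.48499291 0.19022665 0.20306164] [ -2.3  17.  131.4 147.5  41.7 -72.5] [ 0.7 -0.9 -2.7] 0.10107990913882074
[9.39556121e-01 3.42395060e-01 9.36421962e-05] [ 1.45202595e-04 -6.71937748e-04  9.99999809e-01]
tip [0.60518901 0.23402413 0.20946902] top [[255.07388318 176.17342   ]] side [[325.20444497 151.41768149]]
shift cm [-0.02 -0.05  0.06] rotvec [-0.04 -0.01 -0.02]
the job is handed in; nothing more can be done
None
```

The chisel is out of the stand and held level in the air, broad side up. By my measurements its edge is under the middle of the lens, about 100 mm below the glass. I handed the job in at 8.4 s, and no verdict came back.

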